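# Remix a blood tube on the touch vortex mixer

### The job

The blood sample has settled and needs remixing on the touch-type vortex mixer. First switch the mixer to touch mode by pressing down the end of its rocker switch that is nearer the rubber cup. Then take the capped tube out of the slanted rack, bring it upright, set its foot in the rubber cup and press straight down, firmly but without ramming, until the sprung head is fully down on its stop, and finish while still gripping the upright tube and holding the head down; leave the dropper bottle, the sample cup and the swab pack alone.

Things in the scene. Friction and masses are not known exactly. Their poses are not given: they have to be found in the camera images.
- mixer: Touch vortex mixer, fixed white box 150 deep (x) x 112 (y) x 66 mm high. Origin: centre of underside; x from its front (controls, robot side) to its rear, z up. On top: at the rear a grey collar (82 wide, 12 high) with the sprung head and black rubber cup, axis x=28, y=0; in front the rocker (pivot x=-46, y=25, z=69) and a fixed dial (x=-46, y=-27, 30 wide, 14 high; does not turn).
- cup_seat (a point): Centre of the inner floor of the black rubber cup on the mixer's sprung head, 100 mm above the desk with the head up; the tube's foot stands here. The cup's rim is 41 mm wide outside, 17 mm above this floor; inside it is a funnel, from 32 mm wide down to a recess 21 mm wide and 8 mm deep. Moves down with the head.
- head (a joint): Downward travel of the mixer's sprung head: 0 up at rest, 0.006 m fully down on its hard stop. The spring pushes back with about 2.5 N at the start of the travel and 8 N at the stop, so some 10 to 15 N hold it firmly on the stop.
- rocker_end (a point): Top of the black rocker switch's rear end (nearer the rubber cup, three small ribs), 13.5 mm from the pivot: the place to press. Off, this end stands up, about 81 mm above the desk; it sinks 5 mm when pressed. The rocker is 30 mm long (mixer x), 16 mm wide; the shut fingertips, pressing straight down here with the closing line along the mixer's y, switch it.
- rocker (a joint): Angle of the rocker switch: 0 = off (front end down), 0.38 rad = touch mode (rear end, nearer the cup, fully down). Moves under 1 to 3 N at its end and stays where it is left; 6 N presses it fully over.
- tube: The capped sample tube to remix, 17 mm wide, 86 mm long, about 14 g. Origin: centre of its foot; z runs along it to the cap. It stands in the middle well of the slanted rack, leaning 0.4 rad (23 degrees), cap towards the robot; the top 45 mm are clear of the rack. For contact a 17 mm cylinder with a flat foot.
- rack: White plastic slanted tube rack, 122 mm wide (y), 90 deep, 60 high, fixed to the desk. Origin: centre of underside; x points to its rear, away from the robot. Three wells, 36 mm apart along y, lean 0.4 rad towards its front (-x); the tube is in the middle one, the others are empty. A tube is drawn out along its own axis; 45 mm of travel frees it.
- dropper_bottle: Bystander: amber dropper bottle, 36 mm wide, 81 mm high, standing on the desk. Origin: centre of its underside.
- sample_cup: Bystander: white screw-cap sample cup, 62 mm wide, 69 mm high, standing on the desk. Origin: centre of its underside.
- swabs: Bystander: flat pack of swabs, 51 x 51 x 9 mm, lying on the desk. Origin: centre of its underside.
Not all that is in view belongs to the job. What is meant by the tube is not pink, and is the larger of those in its own colour.

How it is judged (in metres and radians):
On the way, in this order (a step that is already met when the one before it is completed fails the run):
1. the rocker is switched to touch mode, with the tube still in the rack (value of joint rocker above 0.3 rad and distance of tube from where it was at the start of the episode below 0.01 m), for 0.1 s.
2. the tube is drawn out of the rack in the gripper and brought upright (contact force between tube and the fingers above 1 N and contact force between tube and rack below 0.1 N and height (world z) of tube above 0.1 m and angle between tube's own z axis and vertical below 0.15 rad and value of joint head below 0.001 m), for 0.1 s.
At the end, for the whole second after the job is handed in: Still gripped, the tube stands within 7 degrees of upright with its foot on the cup's floor (within 5 mm of its centre) and holds the sprung head down at least 5.5 of 6 mm, at 7 to 30 N, hand off the mixer; the rocker is in touch mode (value of joint rocker above 0.3 rad and value of joint head above 0.0055 m and horizontal distance between tube and cup_seat below 0.004 m and distance between tube and cup_seat below 0.005 m and angle between tube's own z axis and vertical below 0.13 rad and contact force between tube and mixer between 7 and 30 N and contact force between tube and the fingers above 3 N and contact force between each of the arm, the fingers and mixer below 0.5 N and linear speed of tube below 0.02 m/s); the arm keeps its last pose, push and grip.
It fails at once if the tube is rammed on the mixer (over 45 N) (contact force between tube and mixer above 45 N).
It fails at once if a bystander is moved by more than 20 mm (distance of any of dropper_bottle, sample_cup, swabs from where it was at the start of the episode above 0.02 m).
It also fails if it takes over 51 s, if anything falls off the work surface, if the arm or the gripper's body presses on something with over 40 N, if the wrist force passes 120 N, or if a joint passes its speed limit or range.

### The arm

A 7-joint arm with a two-finger parallel gripper is mounted at the origin on a cart in front of the work surface, level with it; the furniture and walls round the work are solid. World frame = base frame: x ahead of the robot, y to its left, z up, the work surface at z = 0. Lengths are in mm, angles in rad, forces in N, time in s.
With the tool pointing down it reaches from about 400 to 900 mm from the base axis. Payload 5.6 kg.
Tool frame: the origin (TCP) lies midway between the tips of the shut fingers; the grasp point (between the pads) lies 19 mm behind it; x points along the fingers, y is the direction in which the jaws open and shut, and the axes are right-handed (so a half turn about x gives the same grasp; the last joint's range is limited). The gripper opens to 92 mm and grips with 3 to 60 N. Pads are 20 mm wide; open, the fingers measure 128 mm over their backs; the gripper's body (75 mm by 189 mm) begins 69 mm behind the grasp point.
Start: joints at [-1.357, 0.468, -0.012, 1.603, 0.006, 1.071, -0.056], TCP at [165.133, 628.681, 214.592] pointing down, gripper open.
Joint ranges: [-2.53, 2.53], [-0.31, 2.02], [-1.57, 1.55], [0.28, 2.44], [-1.29, 4.43], [0.15, 1.84], [-2.92, 2.92]. Speed limits (rad/s): [2.57, 2.57, 3.14, 3.14, 3.14, 3.14, 3.14].

### API

Orientations are given as a rotation vector (axis times angle).
In Python, from cell import robot, grip, kin, viewer gives the robot as it stands. Calls block until the motion is done:
- robot.movep(position, orientation): joint-space move of the TCP to a pose.
- robot.servo_line(position, feed=150, rotation=None): straight line of the TCP; rotation=None keeps the orientation; feed is the mean speed in mm/s.
- robot.goto_joints(angles): joint-space move.
- grip(opening, newtons=None): opening from 0.0 (shut) to 1.0 (fully open); newtons is the grip in N (None keeps the last); returns when the fingers have stopped.
- robot.hold(seconds).
- kin.ik(position, orientation): joint angles nearest the present ones, or None.
- robot.observe(): the state.
- viewer.read_camera(name): name is "scene" or "top" or "wrist"; returns the picture (384x512x3 uint8, red, green, blue); there is no depth.
- viewer.camera_info(name): a dict with "camera_matrix" (3x3 intrinsics, pixels), "R" (3x3) and "t" (3): a world point X has camera coordinates R X + t. Camera axes: x right, y down, z forward; pixel columns grow to the right and rows downward; lengths in mm; the calibration is good to about 2 mm. The wrist camera is an equidistant fisheye: a pixel r from the principal point sees the ray r / f radians off the axis. A picture is of the moment at which its call begins: read the wrist's pose just before it. camera_info takes no time and is no camera call; for the wrist camera it gives the pose at the moment of the call.
A pose or a line that the arm cannot do raises robot.IKError and nothing moves.
- robot.job_done(): hands the job in, once; it reports no verdict.
Trained networks look in the newest picture that a camera, given by its name, has taken for a name from the list of things; names that differ only in an ending like _2 or _b are one class to them, and where a whole thing is asked for, a point or a joint stands for the part that bears it (a point fixed in the world has none). Each returns a list of dicts, best first, with "confidence" (0 to 1); they miss things now and then, are a little off and sometimes report something else, mostly with a low value. They report only what shows in the picture. A call takes as long as a camera call. They do not tell look-alikes from the thing itself.
- viewer.silhouettes(name, camera): "mask" (384x512 bool, what is visible of it).
- viewer.pinpoint(name, camera): "at" ([x, y, z] in mm, in the coordinates of the camera as it stood for that picture, good to about 4 mm: a listed point, or the origin of a listed thing).
The state is a dict: "t": time; "joints": joint angles; "joint_velocities": joint speeds; "joint_torque": joint torques, N m; "tcp_pos": TCP position; "tcp_rot": TCP orientation; "contact_force": force on the tool from outside, world axes, zero at the start; "wrist_torque": the same for the moment, N m; "grip_width": opening from 0.0 (shut) to 1.0 (fully open).
Only numpy, scipy, OpenCV 4.12 (cv2) and the standard library are available. Lean on these libraries where they do the work, as an engineer would, in place of code of your own. Each camera call takes 0.05 s, during which the arm holds its last target. There are 200 camera calls.

## Working session

There is one attempt and no reset: what is moved stays moved. The work goes in short steps, each a Python script; the robot and the scene stay as the last script left them, time stands still between calls to the robot, and variables do not carry over. Pictures are saved under pics/ and viewed, and the job is handed in when it is done.

```bash
ls; mkdir -p pics
cat > h.py <<'E'
import numpy as np, cv2
from scipy.spatial.transform import Rotation as Ro
from cell import robot, grip, kin, viewer
def save(im,n): cv2.imwrite('pics/'+n,cv2.cvtColor(im,cv2.COLOR_RGB2BGR))
def world(cam,p,ci=None):
    ci=ci or viewer.camera_info(cam); return np.array(ci['R']).T@(np.array(p)-np.array(ci['t']))
E
python3 - <<'E'
from h import *
np.set_printoptions(precision=1,suppress=True)
o=robot.observe();print(o)
for c in ['scene','top']:
    im=viewer.read_camera(c);save(im,c+'0.png')
    ci=viewer.camera_info(c); print(c,'campos',-np.array(ci['R']).T@ci['t'])
    for n in ['mixer','cup_seat','rocker_end','tube','rack','dropper_bottle','sample_cup','swabs']:
        print(n,[(world(c,d['at'],ci),round(d['confidence'],2)) for d in viewer.pinpoint(n,c)])
E
```

```text
pics
{'t': 0.0, 'joints': array([-1.4,  0.5, -0. ,  1.6,  0. ,  1.1, -0.1]), 'joint_velocities': array([-0.,  0., -0., -0.,  0., -0.,  0.]), 'joint_torque': array([  0. , -52.1,  -0. , -24.4,  -0.1,   0. ,   0. ]), 'tcp_pos': array([165. , 628.1, 213.7]), 'tcp_rot': array([ 0.2,  1.6, -0.2]), 'contact_force': array([-0. ,  0.3,  0.2]), 'wrist_torque': array([-0. ,  0. ,  0.1]), 'grip_width': 0.9994887550614576}
scene campos [240.  666.  633.5]
mixer [(array([589.2, -58. ,  -2.6]), 0.6)]
cup_seat [(array([615.2, -55.8,  99.9]), 0.69), (array([593.8, -58.8,  -3.9]), 0.21)]
rocker_end [(array([549. , -49.9,  78.2]), 0.52)]
tube [(array([483.4, 135.6,   6.9]), 0.67), (array([611.5, 195.5,  14.3]), 0.49), (array([436.5, 236.5,   6.9]), 0.49), (array([411.2,  47.4,  -3.5]), 0.19)]
rack [(array([591.9, 181.6,  -3.3]), 0.69)]
dropper_bottle [(array([745.2,  58.3,   0.5]), 0.6)]
sample_cup [(array([613.5, -51.6,  99.1]), 0.7), (array([550.1, -45.5,  80.8]), 0.68), (array([675.9, 347.6,   1.6]), 0.61)]
swabs [(array([410.1,  48. ,  -3.6]), 0.88), (array([588.3, -61.2,   0.4]), 0.67)]
top campos [450.4  99.5 913.3]
mixer [(array([589.9, -60. ,  -1.2]), 0.94)]
cup_seat [(array([617.4, -54.5, 100.1]), 0.76)]
rocker_end [(array([546.7, -46.4,  81.8]), 0.59)]
tube [(array([481.3, 133.6,  10.1]), 0.78), (array([610.7, 197.6,  13.3]), 0.64), (array([438.7, 241.3,   5.5]), 0.6)]
rack [(array([594.9, 184.4,   3. ]), 0.65), (array([619.9, -54.2, 102.6]), 0.56)]
dropper_bottle [(array([742.5,  55.8,  -0.5]), 0.8)]
sample_cup [(array([676.6, 343.6,  -1.5]), 0.84)]
swabs [(array([410.1,  49.5,   4.3]), 0.62)]
```

View pics/scene0.png

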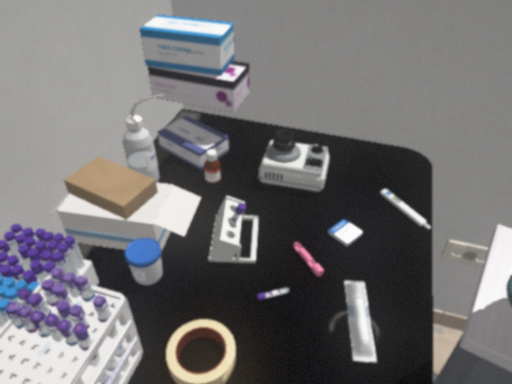

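View pics/top0.png

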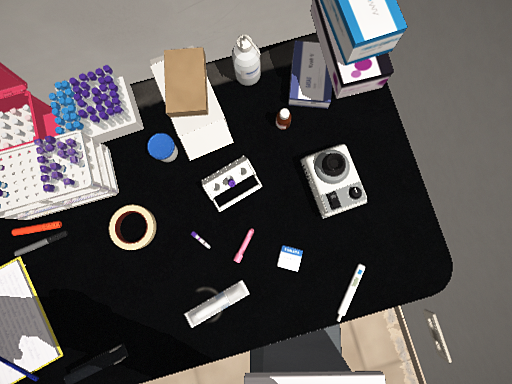

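Run:
```python
from h import *
im=viewer.read_camera('top')
ci=viewer.camera_info('top')
a=cv2.resize(im[135:265,190:330],None,fx=4,fy=4,interpolation=3) 
b=cv2.resize(im[135:225,290:380],None,fx=6,fy=6,interpolation=3)
save(a,'cropA.png');save(b,'cropB.png')
K=np.array(ci['camera_matrix']);R=np.array(ci['R']);t=np.array(ci['t']);C=-R.T@t
def bp(p,z):
    d=R.T@np.linalg.inv(K)@np.array([p[0],p[1],1.]);return C+d*(z-C[2])/d[2]
for n,z in [('mixer',66),('rack',40),('tube',70)]:
    for d in viewer.silhouettes(n,'top')[:3]:
        m=d['mask'].astype(np.uint8);c=max(cv2.findContours(m,0,1)[0],key=cv2.contourArea)
        w=np.array([bp(p[0],z)[:2] for p in c],np.float32)
        print(n,d['confidence'],c.reshape(-1,2).mean(0),cv2.minAreaRect(w))
```

```text
mixer 0.88 [333.725 180.835] ((584.3824462890625, -55.29347229003906), (146.64385986328125, 113.04174041748047), 18.336347579956055)
rack 0.92 [234.75977654 179.26256983] ((587.2288208007812, 180.5643310546875), (87.29027557373047, 123.84208679199219), 26.83502960205078)
tube 0.56 [200.         239.38235294] ((456.93841552734375, 248.05284118652344), (46.16005325317383, 6.4656476974487305), 47.68109893798828)
tube 0.46 [244.20289855 245.23188406] ((443.00482177734375, 149.7254180908203), (12.808605194091797, 77.96995544433594), 62.18853759765625)
tube 0.16 [333.58208955 180.72636816] ((583.8056030273438, -55.21238708496094), (148.1197967529297, 115.08300018310547), 18.0897216796875)
```

View pics/cropA.png

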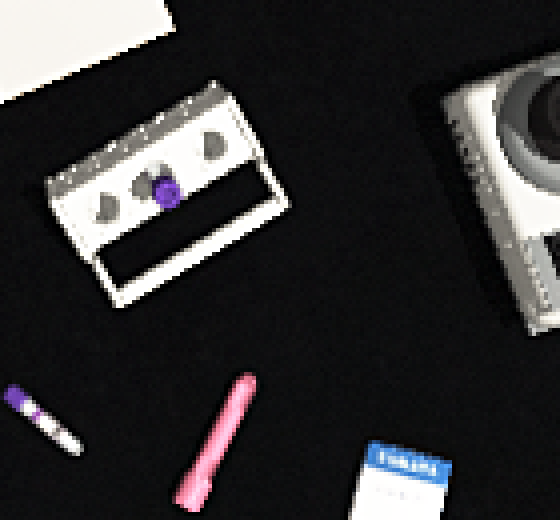

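View pics/cropB.png

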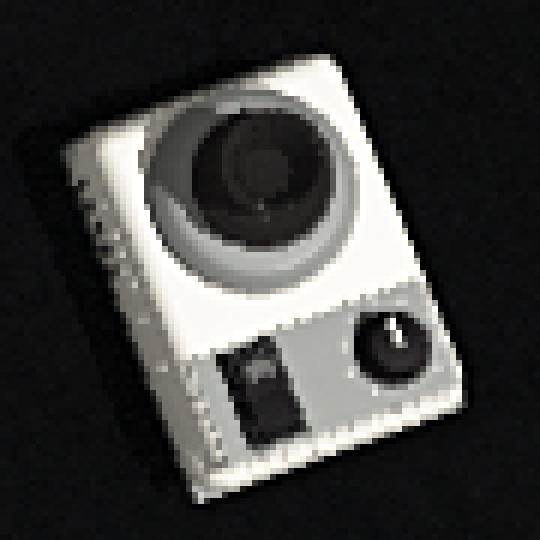

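Candidates in the top picture: the purple-capped tube in the rack at (231,183), the small purple-capped one at (201,240) and the pink one at (244,245). The rack tube fits, since it isn't pink and is the larger of the two purple ones; the crop confirms it. Mixer yaw is about 18° and rack yaw about 27°. Next are near looks with the wrist camera.

```bash
cat >> h.py <<'E'
def pose(yaw,tilt=0):
    """tool x down, tilted by `tilt` toward +heading(yaw); tool y along +/-y of heading; both half turns"""
    h=np.array([np.cos(yaw),np.sin(yaw),0]);l=np.array([-np.sin(yaw),np.cos(yaw),0])
    x=np.array([0,0,-1])*np.cos(tilt)+h*np.sin(tilt)
    return [Ro.from_matrix(np.c_[x,s*l,np.cross(x,s*l)]).as_rotvec() for s in (1,-1)]
def best(p,rots,q0=None):
    q0=robot.observe()['joints'] if q0 is None else q0
    c=[(np.abs(np.array(j)-q0).max(),i) for i,r in enumerate(rots) if (j:=kin.ik(list(p),list(r))) is not None]
    print(c); return rots[min(c)[1]]
def look(tag,names):
    ci=viewer.camera_info('wrist');im=viewer.read_camera('wrist');save(im,tag+'.png')
    for n in names: print(tag,n,[(world('wrist',d['at'],ci).round(1),round(d['confidence'],2)) for d in viewer.pinpoint(n,'wrist')[:2]])
    return ci,im
E
python3 - <<'E'
from h import *
np.set_printoptions(precision=3,suppress=True)
grip(0.0,20)
r=best([545,160,270],pose(np.deg2rad(26.8)))
robot.movep([545,160,270],list(r))
print(robot.observe()['joints'],robot.observe()['t'])
look('w_rack',['tube','rack'])
r=best([560,-52,230],pose(np.deg2rad(18)))
robot.movep([560,-52,230],list(r))
print(robot.observe()['joints'],robot.observe()['t'])
look('w_mix',['cup_seat','rocker_end','mixer'])
for n in ('w_rack','w_mix'): pass
ci=viewer.camera_info('wrist');print(ci)
E
```

```text
[(np.float64(1.8095734633150604), 0), (np.float64(1.1930402721564697), 1)]
[-0.88   0.306  0.664  1.781 -0.207  1.126 -1.249] 4.6167
w_rack tube [(array([438.2, 233.6,   5.1]), 0.78), (array([611. , 190.3,  13.8]), 0.73)]
w_rack rack [(array([596.9, 180.9,  -2.2]), 0.59)]
[(np.float64(3.2457277642379903), 0), (np.float64(0.3103038600021433), 1)]
[-0.571  0.358  0.759  1.843 -0.283  1.051 -0.956] 5.6417
w_mix cup_seat [(array([616. , -47.5,  99.1]), 0.92), (array([591.5, 181.9,  -0.9]), 0.36)]
w_mix rocker_end [(array([549.2, -44.3,  79.7]), 0.61)]
w_mix mixer [(array([592.5, -57.9,  -3.8]), 0.98)]
{'camera_matrix': array([[297.319,   0.   , 255.075],
       [  0.   , 297.319, 187.335],
       [  0.   ,   0.   ,   1.   ]]), 'R': array([[ 0.313, -0.95 , -0.   ],
       [-0.908, -0.3  ,  0.293],
       [-0.278, -0.091, -0.956]]), 't': array([-223.18 ,  455.794,  557.966])}
```

Run:
```python
import cv2
for n in ('w_rack','w_mix'):
    i=cv2.imread(f'pics/{n}.png');cv2.imwrite(f'pics/{n}2.png',cv2.resize(i,None,fx=1.5,fy=1.5,interpolation=2))
```

```text
(no output)
```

View pics/w_rack2.png

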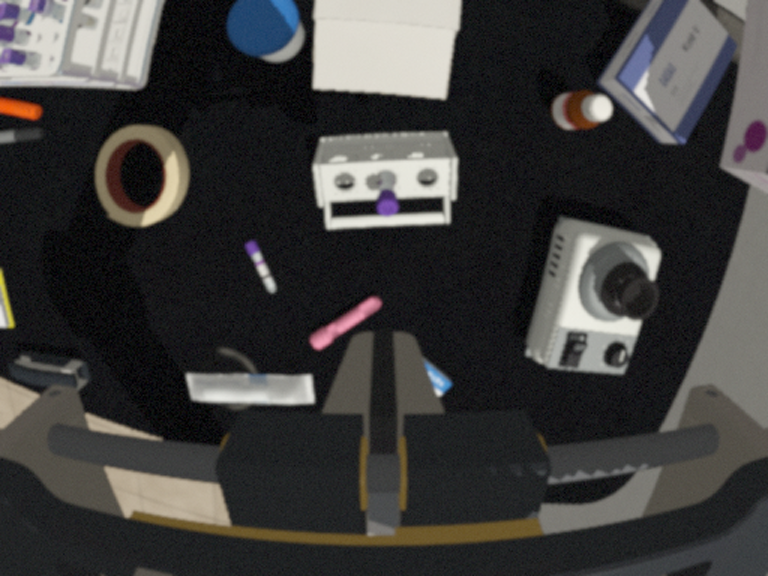

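View pics/w_mix2.png

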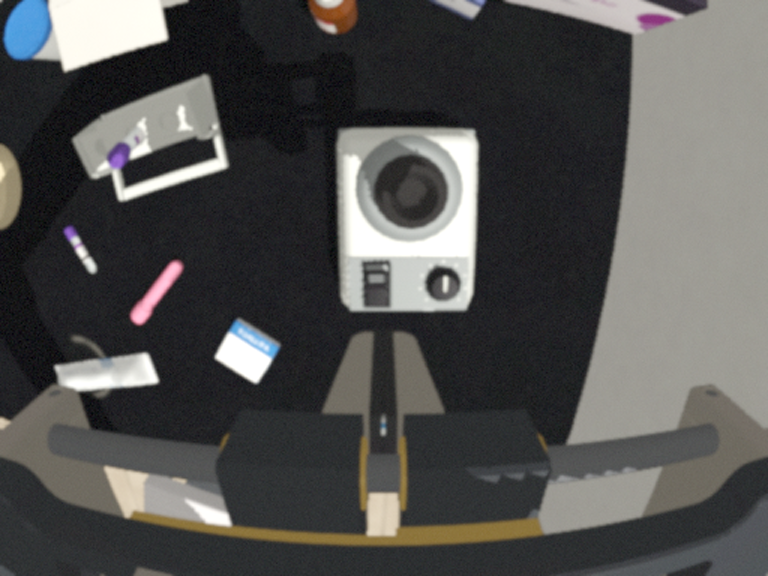

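```bash
cat >> h.py <<'E'
def bpw(ci,px,z):
    K=np.array(ci['camera_matrix']);R=np.array(ci['R']);C=-R.T@np.array(ci['t'])
    d=(np.array(px)-K[:2,2])/K[0,0];th=np.hypot(*d);d=R.T@np.r_[d/th*np.sin(th),np.cos(th)]
    return C+d*(z-C[2])/d[2]
E
python3 - <<'E'
from h import *
np.set_printoptions(precision=1,suppress=True)
ci,im=look('w_mixb',['cup_seat','rocker_end','mixer'])
print('cup rim',bpw(ci,(273.5,127),117),'floor',bpw(ci,(272,128),100),'rocker end',bpw(ci,(250.7,183),79),'rocker c',bpw(ci,(250.7,189),70))
for a,b in [((226,89),(316,89)),((234,200),(309,203))]: print('edges',bpw(ci,a,66),bpw(ci,b,66))
c=im[75:215,215:330];save(cv2.resize(c,None,fx=4,fy=4,interpolation=2),'w_mixc.png')
E
```

```text
w_mixb cup_seat [(array([615. , -45.5,  99.8]), 0.71)]
w_mixb rocker_end []
w_mixb mixer [(array([590.8, -60.9,  -1.3]), 0.73)]
cup rim [619.1 -49.3 117. ] floor [616.5 -49.7 100. ] rocker end [548.9 -48.9  79. ] rocker c [539.5 -51.8  70. ]
edges [639.9   9.8  66. ] [672.4 -85.   66. ]
edges [519.  -37.4  66. ] [ 543.5 -124.4   66. ]
```

View pics/w_mixc.png

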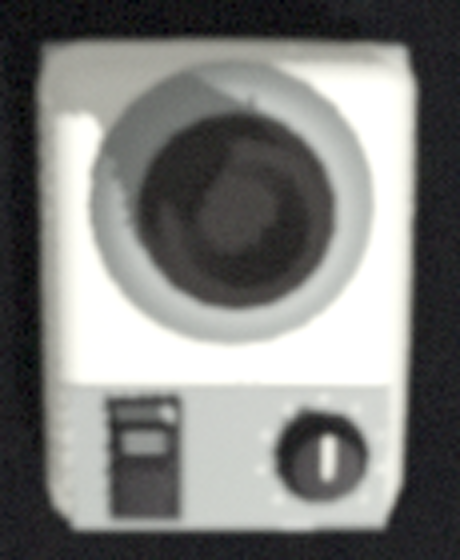

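Run:
```python
from h import *
np.set_printoptions(precision=1,suppress=True)
ci=viewer.camera_info('wrist')
f=lambda x,y,z:bpw(ci,(x/4+215-.4,y/4+75-.4),z)
print('rim',f(235,210,117),'rec',f(236,208,100),'rear edge',f(146,397,81),'end',f(146,408,81),'front edge',f(146,518,69),'dial',f(322,455,80))
print('back edge',f(50,45,66),f(405,48,66),'front',f(72,528,60),f(388,526,60))
y=np.deg2rad(18);x=np.array([np.cos(y),np.sin(y)]);l=np.array([-x[1],x[0]])
c=np.array([617,-48.5])-28*x;print('mixer',c,'re',c-33*x+25*l,'dial',c-46*x-27*l)
```

```text
rim [618.7 -50.8 117. ] rec [618.  -52.3 100. ] rear edge [559.4 -47.3  81. ] end [556.4 -48.2  81. ] front edge [521.2 -59.4  69. ] dial [558.6 -99.9  80. ]
back edge [643.4   8.1  66. ] [674.5 -85.7  66. ] front [507.8 -39.8  60. ] [ 538.4 -132.3   60. ]
mixer [590.4 -57.2] re [551.3 -43.6] dial [555. -97.]
```

Run:
```python
from h import *
p=np.array([553,-47.2,100]);r=best(p,pose(np.deg2rad(18.3)))
robot.movep(list(p),list(r)); robot.servo_line([553,-47.2,84],feed=60)
f0=robot.observe()['contact_force']; 
for z in np.arange(82.5,70,-1):
    robot.servo_line([553,-47.2,z],feed=20)
    o=robot.observe();f=o['contact_force']-f0;print(z,o['tcp_pos'].round(1),f.round(1),round(o['t'],2))
    if f[2]>8: break
robot.hold(.15)
robot.servo_line([553,-47.2,120],feed=100)
robot.servo_line([545,-50,220],feed=200)
ci,im=look('w_after',['cup_seat','rocker_end'])
save(cv2.resize(im[60:230,190:350],None,fx=3.5,fy=3.5,interpolation=2),'w_after2.png');print(robot.observe()['t'])
```

```text
[(np.float64(2.090963034772857), 0), (np.float64(0.24819205740678008), 1)]
82.5 [553.1 -47.2  82.6] [-1.  -0.2  0.4] 7.29
81.5 [553.2 -47.2  81.6] [-0.5 -0.1 -0.1] 7.54
80.5 [553.6 -47.1  80.8] [-0.6  0.4  1.5] 7.79
79.5 [553.1 -47.2  79.5] [0.5 0.8 2.1] 8.04
78.5 [552.7 -47.3  78.3] [-0.1  1.1  1.1] 8.29
77.5 [552.6 -47.3  77.2] [-0.1  1.   0.3] 8.54
76.5 [552.8 -47.2  76.6] [-0.9  0.5  3.6] 8.79
75.5 [552.9 -47.2  76.4] [-3.4  0.1 12.4] 9.04
w_after cup_seat [(array([612.9, -48.9, 100.1]), 0.59)]
w_after rocker_end [(array([554.3, -45.7,  72. ]), 0.87)]
10.5833
```

View pics/w_after2.png

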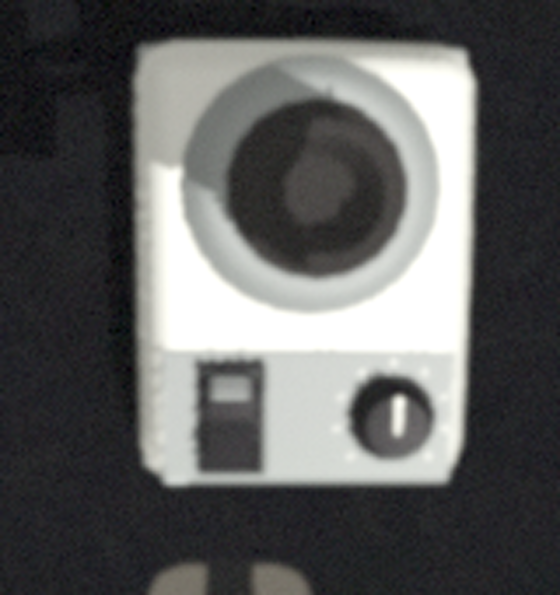

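Run:
```python
from h import *
np.set_printoptions(precision=3,suppress=True)
ci=viewer.camera_info('wrist')
print('cup',bpw(ci,(190+317/3.5-.4,60+187/3.5-.4),117),bpw(ci,(190+320/3.5-.4,60+187/3.5-.4),100))
yaw=np.deg2rad(26.8);ax=np.array([-np.sin(.4)*np.cos(yaw),-np.sin(.4)*np.sin(yaw),np.cos(.4)])
foot=np.array([611,194,13.8])
P=foot+175*ax
r=best(P,pose(yaw,.4));print(P)
o=robot.observe()['tcp_pos'];robot.servo_line([o[0]-10,o[1]+30,250],feed=250)
robot.movep(list(P),list(r));grip(.5)
o=robot.observe();print(o['joints'],o['tcp_pos'],o['t'])
ci,im=look('w_tube',['tube','rack'])
save(cv2.resize(im,None,fx=1.5,fy=1.5,interpolation=2),'w_tube2.png')
```

```text
cup [617.38  -49.764 117.   ] [617.288 -52.162 100.   ]
[(np.float64(2.019012547389716), 0), (np.float64(0.5893962723889631), 1)]
[550.172 163.274 174.986]
[-0.844  0.236  0.608  2.17  -0.52   0.429 -0.941] [550.145 163.324 174.998] 12.5083
w_tube tube [(array([612.8, 192.4,  12.1]), 0.72), (array([479. , 135.6,  10. ]), 0.59)]
w_tube rack [(array([595.5, 181. ,  -1.9]), 0.82), (array([611.1, 190.4,  13.7]), 0.43)]
```

View pics/w_tube2.png

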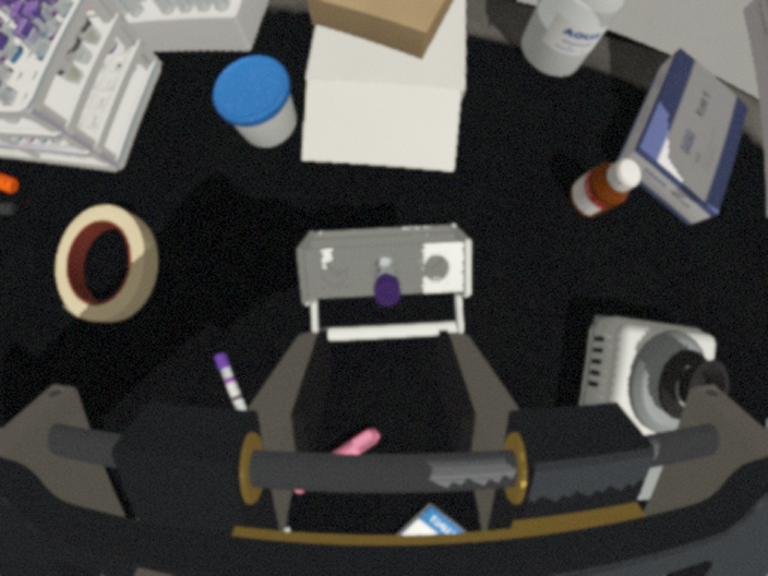

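Run:
```python
from h import *
np.set_printoptions(precision=2,suppress=True)
ci=viewer.camera_info('wrist')
g=lambda x,y,z:bpw(ci,(x/1.5-.2,y/1.5-.2),z)
for a,b,z in [((328,337),(447,328),8),((305,236),(465,226),60),((300,300),(470,294),30)]:
    d=g(*a,z)-g(*b,z);print(np.degrees(np.arctan2(-d[0],d[1])),np.hypot(*d[:2]),(g(*a,z)+g(*b,z))/2)
print('cap top',g(387,293,93), 'cap mid',g(387,288,85))
for yaw in (26.8,29.5):
    y=np.deg2rad(yaw);print(yaw,np.array([612.8,191.5,13])+86*np.array([-np.sin(.4)*np.cos(y),-np.sin(.4)*np.sin(y),np.cos(.4)]))
im=cv2.imread('pics/w_tube.png');cv2.imwrite('pics/w_tc.png',cv2.resize(im[135:240,190:325],None,fx=5,fy=5,interpolation=2))
```

```text
31.140082757399192 95.58322816087066 [556.54 162.08   8.  ]
30.542341686239123 112.8055720873452 [619.34 196.24  60.  ]
28.871222740514174 129.1488960018766 [579.67 176.11  30.  ]
cap top [578.57 174.63  93.  ] cap mid [581.96 176.26  85.  ]
26.8 [582.91 176.4   92.21]
29.5 [583.65 175.01  92.21]
```

View pics/w_tc.png

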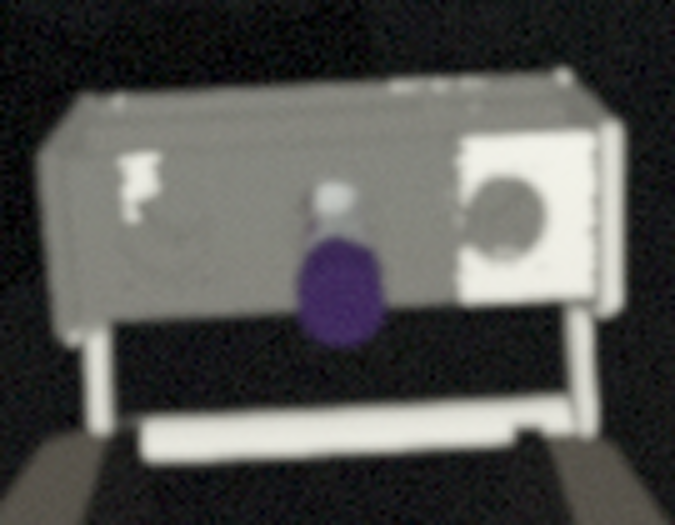

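```bash
cat >> h.py <<'E'
YR=np.deg2rad(29.7);AX=np.array([-np.sin(.4)*np.cos(YR),-np.sin(.4)*np.sin(YR),np.cos(.4)]);FOOT=np.array([610.5,191.5,13])
E
python3 - <<'E'
from h import *
np.set_printoptions(precision=2,suppress=True)
r=best(FOOT+115*AX,pose(YR,.4))
robot.movep(list(FOOT+115*AX),list(r))
f0=robot.observe()['contact_force']
for s in (90,70,58,50):
    robot.servo_line(list(FOOT+s*AX),feed=80);o=robot.observe();print(s,o['contact_force']-f0,o['tcp_pos']-FOOT-s*AX)
    if np.linalg.norm(o['contact_force']-f0)>8: break
ci,im=look('w_pre',['tube'])
save(cv2.resize(im[110:290,170:340],None,fx=3.3,fy=3.3,interpolation=2),'w_pre2.png');print(o['t'])
E
```

```text
[(np.float64(1.8046915939848995), 0), (np.float64(0.2918658242779464), 1)]
90 [-0.54  0.56 -0.48] [0.21 0.1  0.92]
70 [-1.35  1.17  0.14] [-0.01 -0.23  0.14]
58 [-0.59  0.14 -0.42] [-0.11 -0.2   0.05]
50 [-0.89  0.32 -0.64] [-0.16 -0.09 -0.06]
w_pre tube [(array([611.1, 189.8,  15.7]), 0.96)]
14.45
```

View pics/w_pre2.png

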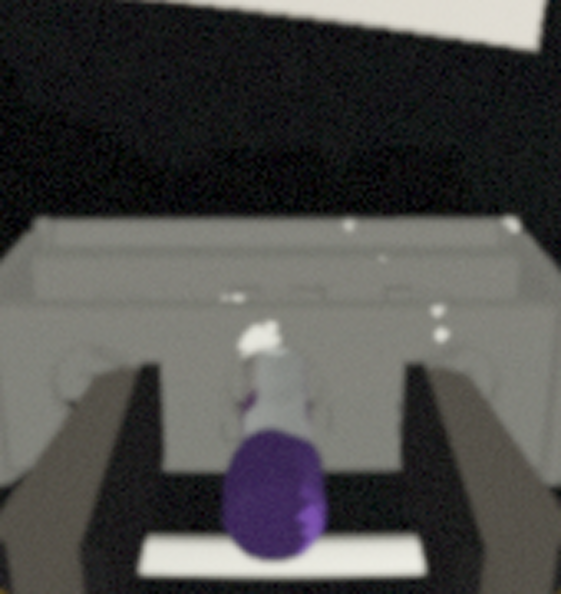

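Run:
```python
from h import *
np.set_printoptions(precision=2,suppress=True)
f0=robot.observe()['contact_force']
grip(0.0,45);o=robot.observe();print('grip',o['grip_width']*92,o['contact_force']-f0,o['t'])
for s in (56,80,115):
    robot.servo_line(list(FOOT+s*AX),feed=70);o=robot.observe();print(s,o['contact_force']-f0,o['grip_width']*92)
# raise and bring upright near the mixer, foot ~ z 150
P=np.array([600,120,215]); r=best(P,[x for a in (18,29,5,40) for x in pose(np.deg2rad(a))]);print(r)
robot.servo_line(list(P),feed=150,rotation=list(r)); o=robot.observe();print(o['tcp_pos'],o['joints'],o['t'],o['grip_width']*92)
ci,im=look('w_held',['tube'])
s=viewer.read_camera('scene');save(cv2.resize(s[80:260,160:400],None,fx=3,fy=3,interpolation=2),'s_held.png')
save(cv2.resize(im,None,fx=1.5,fy=1.5,interpolation=2),'w_held2.png')
print([(world('scene',d['at']).round(1),d['confidence']) for d in viewer.pinpoint('tube','scene')])
```

```text
grip 15.714238527369979 [-1.58  1.73  1.78] 15.1083
56 [-0.38  2.07  1.01] 16.085681289742038
80 [-0.31  1.5   0.42] 16.162553639501105
115 [ 0.75  0.69 -0.85] 15.758169471355114
[(np.float64(2.2412629625644285), 0), (np.float64(0.7261421428440622), 1), (np.float64(2.4110691470931216), 2), (np.float64(0.7188458881775555), 3), (np.float64(2.0390171827545105), 4), (np.float64(0.7395577045894459), 5), (np.float64(2.0277931383267327), 6), (np.float64(0.715770181920065), 7)]
[ 1.82  0.66 -1.82]
[599.09 119.89 213.79] [-0.77  0.46  0.7   1.74 -0.33  1.06 -0.83] 17.3917 15.640856796942705
w_held tube [(array([440.2, 236.5,   4.2]), 0.82), (array([600.9, 122.5, 163.5]), 0.62)]
[(array([484.2, 137.1,   4.9]), 0.84), (array([439.9, 237.7,   6. ]), 0.74), (array([599.1, 126.5, 164.5]), 0.52)]
```

View pics/s_held.png

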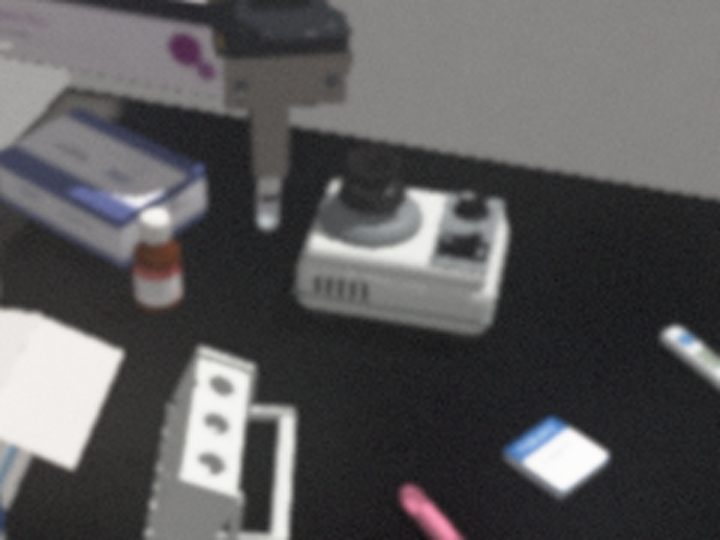

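View pics/w_held2.png

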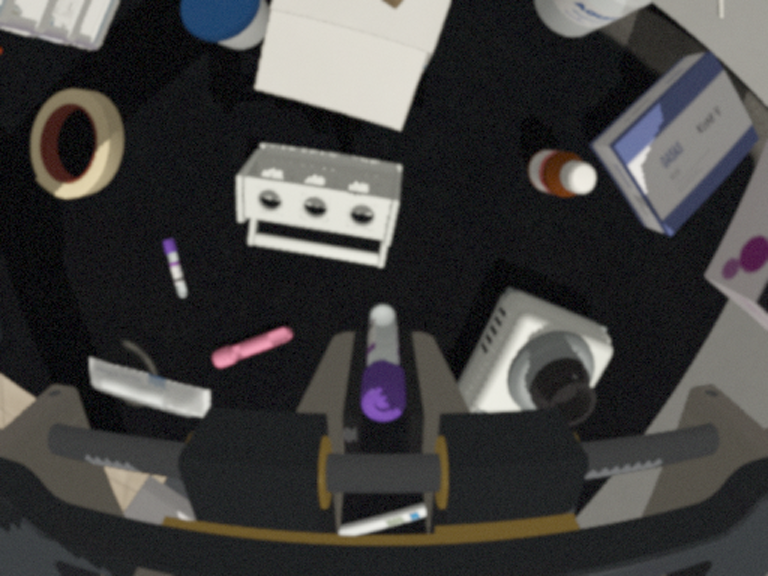

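Run:
```python
from h import *
np.set_printoptions(precision=2,suppress=True)
ci=viewer.camera_info('wrist');o=robot.observe();Rt=Ro.from_rotvec(o['tcp_rot']).as_matrix();print('tool',Rt)
for px,z in [((382,304),163.5),((382,313),163.5),((385,405),249.5)]:
    w=bpw(ci,(px[0]/1.5-.2,px[1]/1.5-.2),z);print(w, 'in tool',Rt.T@(w-o['tcp_pos']))
im=cv2.imread('pics/w_held.png');cv2.imwrite('pics/w_heldc.png',cv2.resize(im[190:300,200:310],None,fx=5,fy=5,interpolation=2))
```

```text
tool [[-0.    0.64 -0.77]
 [ 0.   -0.77 -0.64]
 [-1.   -0.    0.  ]]
[600.74 121.81 163.5 ] in tool [50.91 -0.32 -2.41]
[596.84 118.55 163.5 ] in tool [50.92 -0.32  2.67]
[596.18 116.31 249.5 ] in tool [-35.08   0.89   4.67]
```

View pics/w_heldc.png

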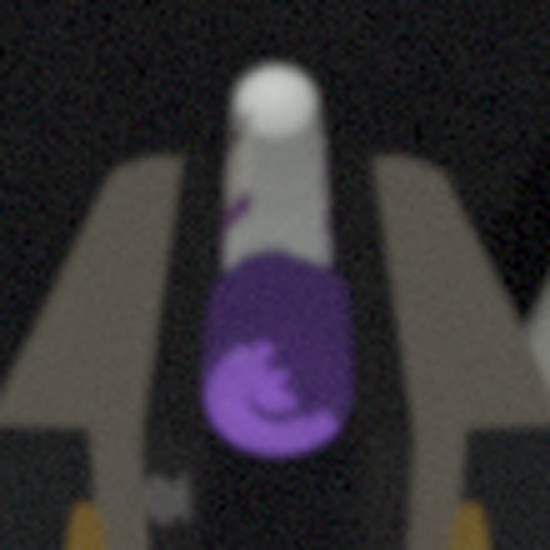

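Run:
```python
from h import *
np.set_printoptions(precision=2,suppress=True)
robot.servo_line([617.5,-51.2,215],feed=150); robot.servo_line([617.5,-51.2,177],feed=80)
robot.hold(.3);o=robot.observe();print(o['tcp_pos'],o['t'],o['contact_force'],o['tcp_rot'])
ci,im=look('w_hov',['tube','cup_seat'])
s=viewer.read_camera('scene');save(s,'s_hovraw.png');save(cv2.resize(s[125:185,255:325],None,fx=8,fy=8,interpolation=2),'s_hov.png')
save(cv2.resize(im[180:300,195:315],None,fx=5,fy=5,interpolation=2),'w_hov2.png')
for n in('tube','cup_seat'):print(n,[(world('scene',d['at']).round(1),round(d['confidence'],2)) for d in viewer.pinpoint(n,'scene')])
c2=viewer.camera_info('scene');K=np.array(c2['camera_matrix']);R=np.array(c2['R']);t=np.array(c2['t'])
pr=lambda X:(lambda q:(q[:2]/q[2]-[255,125])*8)(K@(R@np.array(X)+t))
T=o['tcp_pos'];
for n,X in [('foot nominal',T-[0,0,51]),('tube mid',T-[0,0,30]),('cup rim',[617.5,-51.2,117]),('collar',[617.5,-51.2,78])]:print(n,pr(X))
print('px/mm along heading',pr(T+[.77,.64,0])-pr(T))
```

```text
[617.73 -51.23 177.4 ] 19.8167 [ 0.43  0.59 -0.46] [ 1.82  0.66 -1.82]
w_hov tube [(array([481.3, 134.9,  10.9]), 0.8), (array([440.6, 234.7,   4.2]), 0.73)]
w_hov cup_seat [(array([615.9, -49.7, 100.5]), 0.6)]
tube [(array([437.3, 238. ,   5.7]), 0.75), (array([481.1, 136.1,   5.9]), 0.62), (array([618.5, -47.9, 125.6]), 0.45)]
cup_seat [(array([616.6, -51.6, 100.4]), 0.81), (array([553.4, -48.6,  75. ]), 0.43)]
foot nominal [232.1   34.97]
tube mid [236.05 -31.03]
cup rim [231.02  64.19]
collar [224.04 180.36]
px/mm along heading [-3.7   0.21]
```

View pics/s_hov.png

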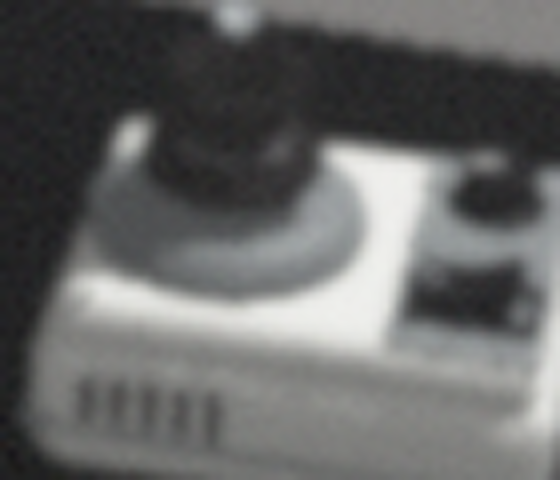

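View pics/w_hov2.png

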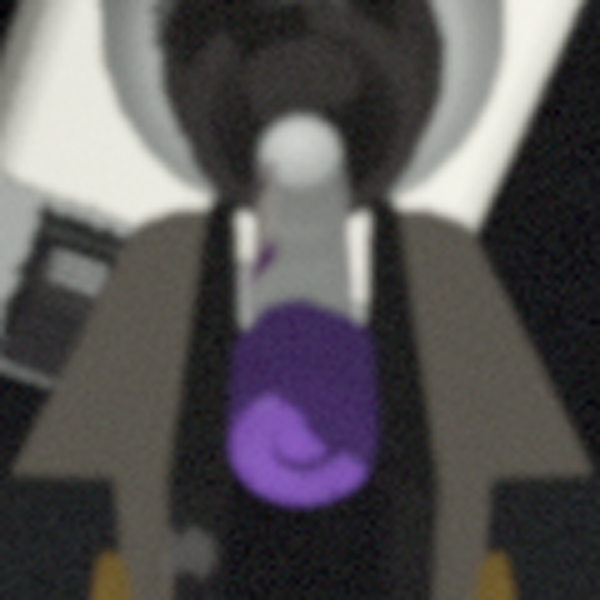

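```bash
python3 - <<'E'
from h import *
np.set_printoptions(precision=2,suppress=True)
x,y=617.5-.6,-51.2-.5
f0=np.mean([robot.observe()['contact_force'] for _ in range(3)],0)
z=172
while z>138:
    robot.servo_line([x,y,z],feed=40 if z>156 else 15)
    o=robot.observe();f=o['contact_force']-f0
    print(z,o['tcp_pos'],f,round(o['grip_width']*92,1),round(o['t'],2))
    if f[2]>11 or np.hypot(*f[:2])>6: break
    z-= 4 if z>156 else 1
robot.hold(.3);o=robot.observe();print(o['contact_force']-f0,o['t'])
ci,im=look('w_dn',['cup_seat','tube'])
s=viewer.read_camera('scene');a=cv2.resize(s[115:185,255:325],None,fx=7,fy=7,interpolation=2)
b=cv2.resize(im[175:300,190:315],(490,490),interpolation=2);save(np.hstack([a,b])[:, :],'dn.png')
E
python3 -c "
import cv2;i=cv2.imread('pics/dn.png');cv2.imwrite('pics/dn2.png',cv2.resize(i,(800,400)))"
```

```text
172 [616.54 -51.7  171.53] [0.31 0.07 0.92] 15.7 20.39
168 [616.7  -51.67 167.66] [-0.62 -1.52 -0.15] 15.7 20.64
164 [616.71 -51.7  163.7 ] [ 0.45 -1.32 -0.31] 16.0 20.89
160 [616.71 -51.63 159.69] [ 0.02 -1.34  0.11] 15.7 21.14
156 [616.85 -51.7  155.9 ] [-0.45 -0.55 -0.61] 15.7 21.56
155 [616.88 -51.69 154.97] [-0.15 -0.74  0.5 ] 16.0 21.81
154 [616.88 -51.68 153.94] [ 0.45 -0.92 -0.29] 15.5 22.06
153 [616.84 -51.69 152.91] [-0.68 -1.06  0.51] 15.8 22.31
152 [616.84 -51.66 151.92] [-0.57 -1.12  0.28] 15.6 22.56
151 [616.83 -51.71 150.91] [-0.58 -0.31 -0.34] 16.1 22.81
150 [616.86 -51.72 149.92] [-0.19 -1.62 -0.28] 16.1 23.06
149 [616.84 -51.69 148.92] [-0.42 -1.49 -0.45] 15.9 23.31
148 [617.07 -51.72 148.25] [-1.1  -0.71  1.9 ] 15.7 23.56
147 [617.09 -51.71 147.22] [-1.21 -0.22  3.2 ] 16.0 23.81
146 [617.08 -51.71 146.15] [-0.07 -0.89  4.61] 15.9 24.06
145 [617.12 -51.72 145.17] [-0.24 -0.61  5.22] 15.8 24.31
144 [617.1  -51.75 144.22] [-1.48 -0.93  5.96] 15.8 24.56
143 [617.13 -51.72 143.34] [-0.84 -0.19  7.68] 15.5 24.81
142 [617.17 -51.72 142.48] [-1.53 -1.31  6.6 ] 15.6 25.06
141 [617.29 -51.75 142.09] [-2.45 -0.91 11.74] 15.5 25.31
[-2.95  0.36 11.06] 25.6083
w_dn cup_seat [(array([614.9, -46.3,  91.7]), 0.95)]
w_dn tube [(array([618.5, -50.3,  92.1]), 0.74), (array([480.1, 135.5,   7.3]), 0.64)]
```

View pics/dn2.png

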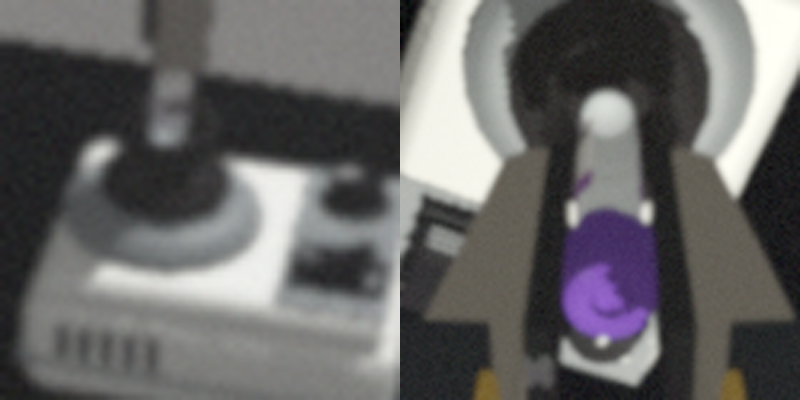

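Run:
```python
from h import *
np.set_printoptions(precision=2,suppress=True)
x,y=616.9,-51.7
robot.servo_line([x,y,140.4],feed=10);robot.hold(.5)
for _ in range(4):
    robot.hold(.2);o=robot.observe();print(o['tcp_pos'],o['contact_force'],o['grip_width']*92,o['t'])
```

```text
[617.42 -51.74 142.04] [-2.92  1.29 14.12] 15.667622601654218 26.7583
[617.4  -51.79 142.02] [-3.45  0.68 14.81] 15.903977494892192 26.9583
[617.39 -51.75 142.02] [-1.93  2.01 13.8 ] 15.79875593599172 27.1583
[617.44 -51.74 142.04] [-2.87  0.86 13.47] 16.06328637136561 27.3583
```

Force is steady at about 14 N on the hard stop, with no slip, so I'm handing in.

Run:
```python
from h import *
robot.job_done();print(robot.observe()['contact_force'],robot.observe()['t'])
```

```text
the job is handed in; nothing more can be done
the job is handed in; nothing more can be done
```

The job is done and handed in at about 27.4 s of the 51 s allowed; the hand-in reports no verdict.

**What I did**
- **Rocker:** I pressed the end nearer the cup with shut fingertips. It gave at about 2 N, then reached a hard stop at 12 N, and the wrist picture afterwards showed it tipped over.
- **Tube:** I took the larger purple-capped tube from the middle well, drew it out along its lean and brought it upright with a 45 N grip. I then lowered it into the rubber cup.

**Last checks**
- **Head travel:** The spring met the tube with the TCP at about 148.3 mm, and the stop came at about 142.2 mm. That matches the 6 mm travel.
- **Holding force:** The downward push held at 13.5 to 14.8 N, with about 3 N sideways. Finger opening stayed at about 16 mm and the TCP did not move.
- **Bystanders:** I did not re-measure the bottle, sample cup and swabs at the end. No move went near them, and they were in place in the views after the tube came out.

**Checks that disagreed**
- **Cup position:** The network's estimates of the cup seat differed from my own pixel calculation by up to about 5 mm. I used the pixel values. Contact came at the depth expected for the cup floor, which suggests the foot is in the recess.
- **Foot offset in the grip:** The estimates of where the foot sat in the grip, across the jaws' closing line, also differed by about 3 mm either way. I settled that by comparing the tube and cup in the same pictures.

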